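# Get the pills out of the blocked drawer

### The job

The drawer is stuck ajar because the honey jar and the squeeze bottle stand in front of it. Set both aside on the chopping board, open the drawer, put the pill bottle upright into the small empty recess of the breakfast tray beside the mug, shut the drawer fully and put the jar back in its round blue dish and the squeeze bottle back in its oblong terracotta dish. Keep all three upright throughout and do not disturb the mug.

Things in the scene. Friction and masses are not known exactly. Their poses are not given: they have to be found in the camera images.
- jar_mid (a point): centre (half-way up) of the honey jar: round amber glass jar, 60 mm diameter, 95 mm tall, white label with yellow band, brass-coloured lid (58 mm diameter, top 20 mm). Stands upright (z up) in the round blue dish in front of the drawer. 0.3 kg. Centre is 47.5 mm above its underside
- bottle_mid (a point): centre of the squeeze bottle (113 mm above its underside): 226 mm tall, upright; flat body 44 mm along its x, 78 mm along its y, to 190 mm; grip it by the round orange cap, 34 mm across, 190 to 208 mm up (cap middle 87 mm above this point); a 19 mm nozzle above it. Stands in the oblong terracotta dish, its y along the dish's long x axis, either way round; 0.29 kg
- pill_mid (a point): centre (36 mm above its underside) of the pill bottle: amber body, ribbed white cap (fixed), 40 mm diameter, 72 mm tall, 0.06 kg. Stands upright on the drawer's floor (30 mm above the table), partly under the unit's top until the drawer is drawn out; a white charger and a red battery, loose in the drawer, lie at least 30 mm to its sides
- handle (a point): middle of the drawer's steel bar handle: horizontal bar about 12 mm thick, 110 mm long along this point's y, 35 mm in front of the white drawer front, 100 mm above the table. Its x points into the unit; the drawer is pulled along -x. The unit is wood, 266 mm wide, 125 mm high, fixed; a candle and a small black case stand on it, fixed
- drawer (a joint): how far the drawer is drawn out, m: 0 shut, 0.15 fully out; starts ajar at 0.062 to 0.075. Slides with about 1 N of friction and stays where it is left. Drawn out to 0.13 or more, the pill bottle is clear of the unit's top
- board: wooden chopping board, fixed, 250 mm along its x, 360 mm along its y, 22 mm thick, empty; origin at the centre of its underside
- jar_dish: round blue drip dish, fixed, outer diameter 92 mm, rim 9 mm high, inner floor 3 mm above the table, inner diameter about 76 mm at the floor and 84 mm at the rim; origin at the centre of its underside. The drawer passes above it
- bottle_dish: oblong terracotta drip dish, fixed, 110 mm along its x, 80 mm along its y, rim 9 mm high and 5 mm thick, inner floor 3 mm above the table; origin at the centre of its underside. The drawer passes above it
- recess (a point): centre of the floor of the small empty round recess in the wooden breakfast tray (fixed, 200 x 112 x 16 mm): recess 56 mm in diameter, 10 mm deep, cork-lined floor 6 mm above the table. This point's x axis points to the mug
- mug_mid (a point): centre (half-way up) of the white mug's round body, 86 mm diameter, 92 mm tall; stands loose in the tray's large recess, 98 mm from the small one. To be left alone
Mind the look-alikes: they are no part of the job. Of the things like the part that bears bottle_mid, leave any that is purple or turquoise; of the rest the larger one is meant.

How it is judged:
On the way, in this order (a step that is already met when the one before it is completed fails the run):
1. the jar and the squeeze bottle both stand on the chopping board (x of jar_mid in the frame of board between -0.115 and 0.115 m and y of jar_mid in the frame of board between -0.17 and 0.17 m and x of bottle_mid in the frame of board between -0.115 and 0.115 m and y of bottle_mid in the frame of board between -0.17 and 0.17 m and height (world z) of jar_mid below 0.0755 m and height (world z) of bottle_mid below 0.141 m and angle between each of jar_mid, bottle_mid's own z axis and vertical below 0.1 rad), for 0.2 s.
2. the pill bottle stands in the small recess of the tray (horizontal distance between pill_mid and recess below 0.012 m and height (world z) of pill_mid below 0.047 m and angle between pill_mid's own z axis and vertical below 0.1 rad), for 0.2 s.
At the end, for the whole second after the job is handed in: pill bottle upright on the floor of the tray's small recess (within 12 mm of its centre); drawer shut (within 8 mm); honey jar upright on the floor of its blue dish (within 13 mm), squeeze bottle on that of its oblong dish (within 15 mm); mug still in its recess; all released and at rest (all of step 2 and value of joint drawer below 0.008 m and horizontal distance between jar_mid and jar_dish below 0.013 m and height (world z) of jar_mid below 0.055 m and angle between each of jar_mid, bottle_mid's own z axis and vertical below 0.08 rad and horizontal distance between bottle_mid and bottle_dish below 0.015 m and height (world z) of bottle_mid below 0.12 m and horizontal distance between mug_mid and recess between 0.088 and 0.108 m and linear speed of each of honey_jar, squeeze_bottle, pill_bottle below 0.02 m/s); the robot touches nothing.
It fails at once if the honey jar is tipped over (angle between jar_mid's own z axis and vertical above 0.6 rad).
It fails at once if the squeeze bottle is tipped over (angle between bottle_mid's own z axis and vertical above 0.6 rad).
It fails at once if the pill bottle is tipped over (angle between pill_mid's own z axis and vertical above 0.6 rad).
It fails at once if the mug is shifted or tipped (distance of mug_mid from where it was at the start of the episode above 0.02 m or angle between mug_mid's own z axis and vertical above 0.3 rad).
It also fails if it takes over 131 s, if anything falls off the work surface, if the arm or the gripper's body presses on something with over 40 N, if the wrist force passes 120 N, or if a joint passes its speed limit or range.

### The arm

A 6-joint arm with a two-finger parallel gripper is mounted at the origin on a cart in front of the work surface, level with it; the furniture and walls round the work are solid. World frame = base frame: x ahead of the robot, y to its left, z up, the work surface at z = 0. Lengths are in m, angles in rad, forces in N, time in s.
With the tool pointing down it reaches from about 0.25 to 0.85 m from the base axis. Payload 12.5 kg.
Tool frame: the origin (TCP) lies at the very end of the fingers, on their centre line; the grasp point (between the pads) lies 19 mm behind it; z points along the fingers, y is the line along which they close (so a half turn about z gives the same grasp; the last joint's range is limited). The gripper opens to 93 mm and grips with 3 to 60 N. Pads are 15 mm wide; open, the fingers measure 128 mm over their backs; the gripper's body (75 mm by 188 mm) begins 65 mm behind the grasp point.
Start: joints at [1.246, 0.351, 1.652, -0, 1.139, -0.085], TCP at [0.131, 0.534, 0.187] pointing down, gripper open.
Joint ranges: [-2.75, 2.75], [-0.79, 2.1], [0.01, 2.65], [-1.57, 4.71], [0.07, 3.14], [-2.87, 2.87]. Speed limits (rad/s): [2.22, 2.22, 2.79, 3.14, 3.14, 3.14].

### API

Orientations are given as a rotation vector (axis times angle).
In Python, from workcell import manip, kinematics, optics, workorder, models, current_t, current_q, current_qvel, current_tau, current_tcp_pos, current_tcp_rot, current_ft_force, current_ft_torque, current_opening, current_grip_force gives the robot as it stands. Calls block until the motion is done:
- manip.reach(position, orientation): joint-space move of the TCP to a pose.
- manip.move_linear(position, rotation=None, vel=0.15, f_stop=None): straight line of the TCP; rotation=None keeps the orientation; vel is the mean speed in m/s. With f_stop (N) it stops when the force on the tool has changed by that much, and returns True; else False.
- manip.move_j(angles): joint-space move.
- manip.open_jaws() and manip.clamp(squeeze=None): open the fingers fully, or close them until they stop; squeeze is the grip in N (None keeps the last).
- manip.pause(seconds).
- kinematics.inverse_kinematics(position, orientation): joint angles nearest the present ones, or None.
- optics.snapshot(name): name is "scene" or "top" or "wrist"; returns the picture (384x512x3 uint8, red, green, blue); there is no depth.
- optics.get_calibration(name): a dict with "fov_y" (degrees; the focal length in pixels is half the picture's height over the tangent of half this angle, whatever the lens; pixels are square), "cx", "cy" (the principal point, pixels), "k1" (the pictures are not rectified: a ray, as slopes to the right and down, at radius r is drawn at 1 + k1 r^2 times it, then the intrinsics apply), "view" (4x4, takes a point from world to camera coordinates). Camera axes: x right, y down, z forward; pixel columns grow to the right and rows downward; lengths in m; the calibration is good to about 2 mm. A picture is of the moment at which its call begins: read the wrist's pose just before it. get_calibration takes no time and is no camera call; for the wrist camera it gives the pose at the moment of the call.
A pose or a line that the arm cannot do raises manip.IKError and nothing moves.
- workorder.hand_in(): hands the job in; it is judged then, once.
Trained networks look in the newest picture that a camera, given by its name, has taken for a name from the list of things; names that differ only in an ending like _2 or _b are one class to them, and where a whole thing is asked for, a point or a joint stands for the part that bears it (a point fixed in the world has none). Each returns a list of dicts, best first, with "p" (0 to 1); they miss things now and then, are a little off and sometimes report something else, mostly with a low value. They report only what shows in the picture. A call takes as long as a camera call. They do not tell look-alikes from the thing itself.
- models.boxes_of(thing, camera): "box" ([centre column, centre row, width, height] in pixels, round what is visible of it).
- models.cut_out(thing, camera): "mask" (384x512 bool, what is visible of it) and "box" ([centre column, centre row, width, height] in pixels, round what is visible of it).
- models.mark_of(thing, camera): "xy" ([column, row] in pixels: a listed point, or the origin of a listed thing).
Readings, each from a call of its own:
- current_t(): time.
- current_q(): joint angles.
- current_qvel(): joint speeds.
- current_tau(): joint torques, N m.
- current_tcp_pos(): TCP position.
- current_tcp_rot(): TCP orientation.
- current_ft_force(): force on the tool from outside, world axes, zero at the start.
- current_ft_torque(): the same for the moment, N m.
- current_opening(): finger opening in m.
- current_grip_force(): force on a finger pad.
Only numpy, scipy, OpenCV 4.12 (cv2) and the standard library are available. Lean on these libraries where they do the work, as an engineer would, in place of code of your own. Each camera call takes 0.05 s, during which the arm holds its last target. There are 200 camera calls.

## Working session

There is one attempt and no reset: what is moved stays moved. The work goes in short steps, each a Python script; the robot and the scene stay as the last script left them, time stands still between calls to the robot, and variables do not carry over. Pictures are saved under pics/ and viewed, at most 18 in all, crops included, and the job is handed in when it is done.

```bash
ls; mkdir -p pics
cat > h.py <<'E'
import numpy as np, cv2
from workcell import *
def snap(cam,name=None):
    c=optics.get_calibration(cam); im=optics.snapshot(cam)
    if name: cv2.imwrite(f'pics/{name}.png',im[:,:,::-1])
    return im,c
def ray(c,px):
    f=192/np.tan(np.radians(c['fov_y'])/2)
    d=np.array([(px[0]-c['cx'])/f,(px[1]-c['cy'])/f]); u=d.copy()
    for _ in range(30): u=d/(1+c['k1']*(u@u))
    V=np.array(c['view']); R=V[:3,:3]
    v=R.T@np.array([u[0],u[1],1]); return -R.T@V[:3,3], v/np.linalg.norm(v)
def proj(c,P):
    f=192/np.tan(np.radians(c['fov_y'])/2); V=np.array(c['view'])
    p=V[:3,:3]@np.array(P)+V[:3,3]; u=p[:2]/p[2]; u=u*(1+c['k1']*(u@u))
    return np.array([c['cx'],c['cy']])+f*u
def atz(c,px,z):
    o,v=ray(c,px); return o+v*(z-o[2])/v[2]
def tri(obs):
    A=np.zeros((3,3));b=np.zeros(3)
    for c,px in obs:
        o,v=ray(c,px);M=np.eye(3)-np.outer(v,v);A+=M;b+=M@o
    X=np.linalg.solve(A,b)
    return X,max(np.linalg.norm(np.cross(X-ray(c,p)[0],ray(c,p)[1])) for c,p in obs)
def down(yaw):
    # tool z down; tool y (closing line) at angle yaw from world x
    y=np.array([np.cos(yaw),np.sin(yaw),0]);z=np.array([0,0,-1.]);x=np.cross(y,z)
    return cv2.Rodrigues(np.stack([x,y,z],1))[0].ravel()
E
python3 - <<'E'
from h import *
cs={}
for cam in('scene','top','wrist'):
    im,c=snap(cam,cam+'0');cs[cam]=c
    V=np.array(c['view']);print(cam,'pos',(-V[:3,:3].T@V[:3,3]).round(3),c['fov_y'],c['k1'])
    for n in['jar_mid','bottle_mid','pill_mid','handle','board','jar_dish','bottle_dish','recess','mug_mid']:
        r=models.mark_of(n,cam)
        print(n,[(np.round(d['xy']).tolist(),round(d['p'],2)) for d in r[:4]])
print(current_tcp_pos(),current_tcp_rot(),current_t())
a=[cv2.imread(f'pics/{k}0.png') for k in('scene','top')]
E
```

```text
pics
scene pos [ 0.142 -0.734  0.963] 46.85162734320125 0.030322447699792993
jar_mid [([249.0, 224.0], 0.84)]
bottle_mid [([214.0, 239.0], 0.94), ([178.0, 171.0], 0.88), ([221.0, 174.0], 0.71), ([186.0, 209.0], 0.58)]
pill_mid [([278.0, 178.0], 0.71)]
handle [([254.0, 186.0], 0.9)]
board [([338.0, 305.0], 0.56)]
jar_dish [([249.0, 238.0], 0.83)]
bottle_dish [([220.0, 204.0], 0.65)]
recess [([185.0, 150.0], 0.9)]
mug_mid [([212.0, 135.0], 0.9)]
top pos [0.427 0.011 1.249] 54.57573401167866 -0.11905125527154899
jar_mid [([280.0, 211.0], 0.79)]
bottle_mid [([257.0, 259.0], 0.83), ([294.0, 250.0], 0.7), ([236.0, 217.0], 0.64), ([249.0, 166.0], 0.59)]
pill_mid [([247.0, 163.0], 0.7)]
handle [([258.0, 193.0], 0.67)]
board [([366.0, 191.0], 0.72)]
jar_dish [([281.0, 217.0], 0.59)]
bottle_dish [([232.0, 218.0], 0.67)]
recess [([153.0, 219.0], 0.86)]
mug_mid [([158.0, 190.0], 0.67)]
wrist pos [0.067 0.55  0.386] 67.9283052467016 -0.006452787404829544
jar_mid []
bottle_mid []
pill_mid []
handle []
board []
jar_dish []
bottle_dish []
recess []
mug_mid []
[0.13060924 0.53427664 0.18716433] [3.75778945e-01 3.11902057e+00 8.16307700e-05] 1.5
```

View pics/scene0.png

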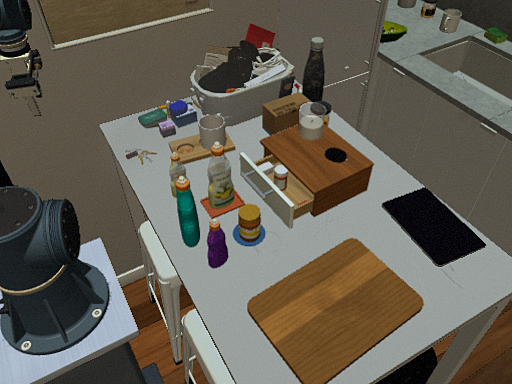

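View pics/top0.png

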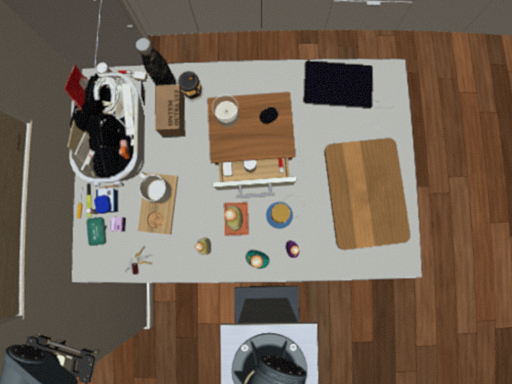

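```bash
cat > m.py <<'E'
from h import *
M={'jar':((249,224),(280,211)),'bottle':((186,209),(236,217)),'botB':((214,239),(257,259)),'pill':((278,178),(247,163)),'handle':((254,186),(258,193)),'board':((338,305),(366,191)),'jdish':((249,238),(281,217)),'bdish':((220,204),(232,218)),'recess':((185,150),(153,219)),'mug':((212,135),(158,190))}
cs,ct=[optics.get_calibration(k) for k in('scene','top')]
for k,(a,b) in M.items():
    X,e=tri([(cs,a),(ct,b)]);print(k,X.round(3),round(e,4))
E
python3 m.py
```

```text
jar [ 0.516 -0.045  0.045] 0.0043
bottle [0.451 0.112 0.013] 0.0565
botB [ 0.395  0.018 -0.014] 0.0332
pill [0.674 0.06  0.056] 0.0047
handle [0.57  0.024 0.104] 0.0028
board [ 0.587 -0.342  0.005] 0.0018
jdish [ 0.505 -0.052 -0.001] 0.0013
bdish [ 0.502  0.116 -0.016] 0.0023
recess [0.504 0.384 0.002] 0.0003
mug [0.596 0.354 0.049] 0.0012
```

The scene view shows the clear/yellow squeeze bottle in the terracotta dish (221,174), with a smaller look-alike at (178,171) and teal and purple ones nearby. The jar is at (249,224), the board lower right, and the tray with its small recess at (185,150). The top view agrees: target bottle (236,217), jar (280,213), recess (153,219). Next I'll take close views with the wrist camera.

```bash
cat > look.py <<'E'
from h import *
obs={}
for i,p in enumerate([(0.47,0.12,0.36),(0.47,0.0,0.36)]):
    manip.reach(np.array(p),down(np.pi/2))
    im,c=snap('wrist',f'w{i}')
    for n in['jar_mid','bottle_mid','pill_mid','handle','jar_dish','bottle_dish']:
        for d in models.mark_of(n,'wrist')[:3]:
            if d['p']>.3: print(i,n,np.round(d['xy'],1),round(d['p'],2)); obs.setdefault(n,{}).setdefault(i,[]).append((c,d['xy']))
    np.save(f'c{i}.npy',c)
for n,o in obs.items():
    for a in o.get(0,[]):
        for b in o.get(1,[]):
            X,e=tri([a,b])
            if e<.012: print(n,a[1],b[1],X.round(4),round(e,4))
a=np.hstack([cv2.imread(f'pics/w{i}.png')[:, :] for i in(0,1)]); cv2.imwrite('pics/w01.png',cv2.resize(a,(800,300)))
print(current_t())
E
python3 look.py
```

```text
0 jar_mid [164.2 180.2] 0.75
0 bottle_mid [245.3 184. ] 0.94
0 bottle_mid [133.1 116.4] 0.81
0 bottle_mid [198.4  95.8] 0.75
0 pill_mid [217.5 264. ] 0.68
0 handle [200.9 218.6] 0.59
0 jar_dish [173.7 176.4] 0.84
0 bottle_dish [244.8 170.4] 0.87
1 jar_mid [231.3 182.3] 0.76
1 jar_mid [322.5 184. ] 0.59
1 bottle_mid [319.  183.6] 0.87
1 bottle_mid [206.3 119. ] 0.76
1 bottle_mid [380.8 122.4] 0.71
1 pill_mid [280.3 265.6] 0.62
1 handle [274.8 221. ] 0.9
1 handle [309.5 170.8] 0.37
1 jar_dish [232.6 174.1] 0.57
1 bottle_dish [309.4 167.6] 0.55
jar_mid [164.2, 180.2] [231.3, 182.3] [ 0.5107 -0.0455  0.0574] 0.002
jar_mid [164.2, 180.2] [322.5, 184.0] [0.4499 0.0502 0.3465] 0.0016
bottle_mid [245.3, 184.0] [319.0, 183.6] [0.5054 0.1023 0.1026] 0.0001
bottle_mid [133.1, 116.4] [206.3, 119.0] [ 0.3999 -0.0828  0.0748] 0.0022
bottle_mid [133.1, 116.4] [380.8, 122.4] [0.4037 0.0607 0.4161] 0.0015
bottle_mid [198.4, 95.8] [380.8, 122.4] [0.3972 0.0824 0.368 ] 0.0085
pill_mid [217.5, 264.0] [280.3, 265.6] [0.6748 0.0455 0.0597] 0.0017
handle [200.9, 218.6] [274.8, 221.0] [0.5622 0.0297 0.1181] 0.0021
jar_dish [173.7, 176.4] [232.6, 174.1] [ 0.5135 -0.049  -0.0149] 0.0022
bottle_dish [244.8, 170.4] [309.4, 167.6] [0.4926 0.0987 0.0326] 0.0023
4.775
```

View pics/w01.png

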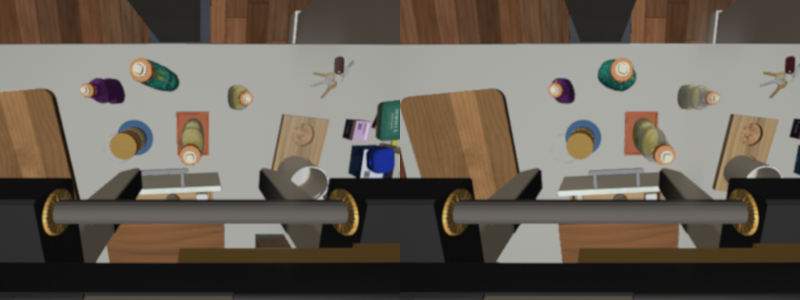

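The wrist views show the bottle's orange cap near (243,198) and (338,200) in full-size pixels, the jar on its blue dish, the terracotta dish almost aligned with the axes, and the handle at (210,218). Next I'll get the cap, dishes, board and drawer yaw by segmentation.

```bash
cat > seg.py <<'E'
from h import *
ims=[(cv2.imread(f'pics/w{i}.png'),np.load(f'c{i}.npy',allow_pickle=True).item()) for i in(0,1)]
ims.append((cv2.imread('pics/top0.png'),optics.get_calibration('top')))
ims.append((cv2.imread('pics/scene0.png'),optics.get_calibration('scene')))
def comps(m,amin=15):
    n,l,s,ce=cv2.connectedComponentsWithStats(m.astype(np.uint8));return [(l==i,s[i,4],ce[i]) for i in range(1,n) if s[i,4]>amin]
def near(c,ce,XY,z,r): return np.linalg.norm(atz(c,ce,z)[:2]-XY)<r
def pts(c,m,z):
    k,_=cv2.findContours(m.astype(np.uint8),0,cv2.CHAIN_APPROX_NONE)
    return [atz(c,p,z)[:2] for q in k for p in q[:,0,:]]
caps=[];jl=[];D={'terra':[], 'blue':[], 'jardish':[]}
for i,(im,c) in enumerate(ims):
    hsv=cv2.cvtColor(im,cv2.COLOR_BGR2HSV);H,S,V=[hsv[:,:,k].astype(int) for k in range(3)]
    br=atz(c,proj(c,(.5,.1,.2)),.2)
    t=[q for q in comps((H<12)&(S>120)&(V>90)) if near(c,q[2],(.5,.105),.009,.08)]
    print(i,'terra/orange',[(q[1],q[2].round(),atz(c,q[2],.009)[:2].round(3)) for q in t])
    cap=[q for q in comps((H>5)&(H<16)&(S>90)&(V>170),8) if near(c,q[2],(.505,.103),.2,.04)]
    print('  cap',[(q[1],q[2].round(1),atz(c,q[2],.2)[:2].round(3)) for q in cap])
    b=[q for q in comps((H>98)&(H<118)&(S>110)&(V>70),30) if near(c,q[2],(.51,-.047),.009,.05)]
    print('  blue',[(q[1],atz(c,q[2],.009)[:2].round(3)) for q in b])
    for q in b:
        P=np.array(pts(c,q[0],.008),np.float32); (x,y),r=cv2.minEnclosingCircle(P);print('   enc',round(x,4),round(y,4),round(r,4))
    D['terra']+=[p for q in t if i<3 for p in pts(c,q[0],.009)] if i<2 else []
P=np.array(D['terra'],np.float32);print('terra rect',cv2.minAreaRect(P))
# board in top
im,c=ims[2];hsv=cv2.cvtColor(im,cv2.COLOR_BGR2HSV)
m=(hsv[:,:,0]<22)&(hsv[:,:,1]>70)
for q in comps(m,800):
    if near(c,q[2],(.587,-.34),.022,.08): print('board',cv2.minAreaRect(np.array(pts(c,q[0],.022),np.float32)))
for i in(0,1):
    im,c=ims[i]; cv2.imwrite(f'pics/crop{i}.png',cv2.resize(im[130:290,130:330],None,fx=4,fy=3.7))
E
python3 seg.py
```

```text
0 terra/orange [(np.int32(886), array([248., 161.]), array([0.481, 0.103]))]
  cap [(np.int32(226), array([243.3, 197. ]), array([0.501, 0.103]))]
  blue [(np.int32(417), array([ 0.498, -0.03 ]))]
   enc 0.5103 -0.0446 0.0422
1 terra/orange [(np.int32(941), array([301., 165.]), array([0.49 , 0.087]))]
  cap [(np.int32(220), array([336.8, 196. ]), array([0.5  , 0.105]))]
  blue [(np.int32(398), array([ 0.492, -0.037]))]
   enc 0.5105 -0.044 0.0423
2 terra/orange [(np.int32(348), array([239., 220.]), array([0.497, 0.091]))]
  cap [(np.int32(53), array([229.5, 214.7]), array([0.501, 0.104]))]
  blue [(np.int32(144), array([ 0.496, -0.036]))]
   enc 0.5109 -0.0444 0.0422
3 terra/orange [(np.int32(371), array([222., 206.]), array([0.494, 0.085]))]
  cap [(np.int32(35), array([216.7, 148.9]), array([0.504, 0.114]))]
  blue [(np.int32(235), array([ 0.501, -0.055]))]
   enc 0.5109 -0.0426 0.0446
terra rect ((0.5007181167602539, 0.10053621232509613), (0.10547938197851181, 0.07748564332723618), 0.02960996888577938)
board ((0.578851044178009, -0.3397543430328369), (0.3567763864994049, 0.2485722452402115), 5.004800796508789)
```

View pics/crop0.png

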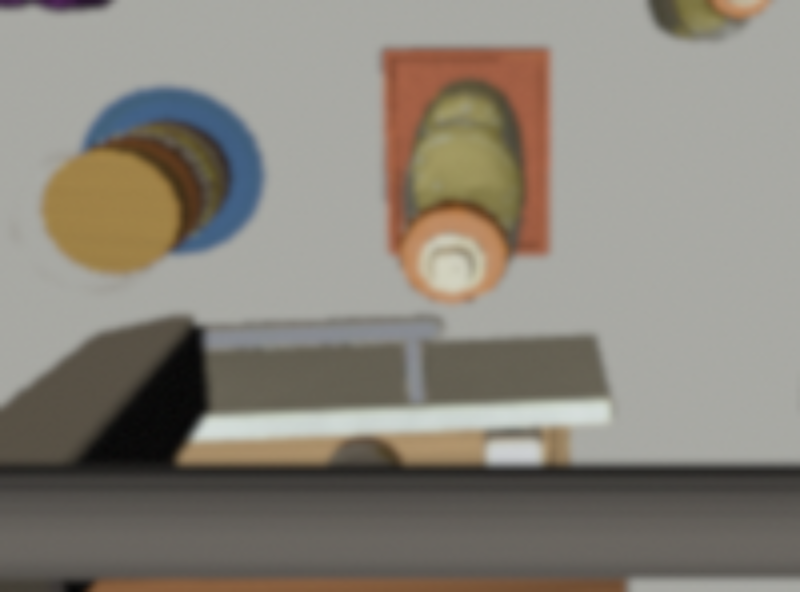

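Measured so far:
- **Cap axis:** about (0.501, 0.104). Both wrist views agree at a height of 0.2.
- **Bottle dish:** (0.501, 0.101), yaw 0.
- **Jar dish:** (0.511, -0.044).
- **Board:** (0.579, -0.340), long side along world x, 5° yaw.
- **Drawer:** yaw about +2.7°.

I'll move the bottle first.

```bash
cat >> h.py <<'E'
Y=down(np.pi/2)
def L(x,y,z,v=.25,f=None,rot=None): return manip.move_linear(np.array([x,y,z]),rot,vel=v,f_stop=f)
def st(s=''): print(s,'t',round(current_t(),1),'tcp',current_tcp_pos().round(4),'open',round(current_opening(),4),'grip',round(current_grip_force(),1))
E
python3 - <<'E'
from h import *
manip.reach(np.array([.501,.104,.30]),Y)
print(L(.501,.104,.192,.15,f=8)); st()
manip.clamp(25); st('clamped')
L(.501,.104,.345,.2); L(.62,-.32,.345,.35); st('over')
print(L(.62,-.32,.225,.2)); print(L(.62,-.32,.208,.03,f=4)); st('down')
manip.open_jaws(); L(.62,-.32,.30,.25)
st()
snap('scene','s1')
E
```

```text
False
 t 6.2 tcp [0.5016 0.1037 0.1931] open 0.093 grip 0.0
clamped t 7.4 tcp [0.501 0.104 0.192] open 0.0172 grip 25.0
over t 9.7 tcp [ 0.6199 -0.3191  0.345 ] open 0.0179 grip 25.0
False
True
down t 10.9 tcp [ 0.6197 -0.3199  0.2101] open 0.0176 grip 25.0
 t 12.7 tcp [ 0.62   -0.32    0.3004] open 0.0928 grip 0.0
```

View pics/s1.png

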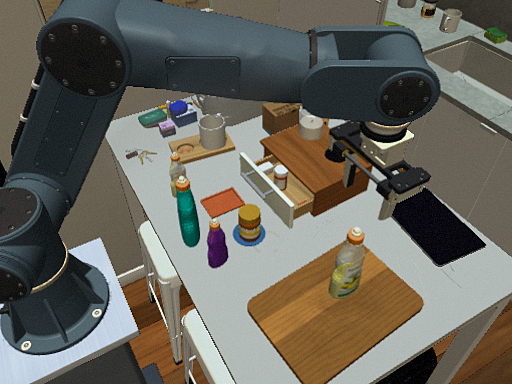

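The bottle stands upright on the board at (345,265) and the terracotta dish is empty. The opening read 17 mm, so the pads took it by the nozzle. That held, and I'll use the same grip for the return. Next is the jar.

Run:
```python
from h import *
L(.511,-.045,.30,.35); 
print(L(.511,-.045,.036,.15,f=8)); st()
manip.clamp(25); st('clamped')
L(.511,-.045,.20,.2); L(.48,-.31,.20,.3)
print(L(.48,-.31,.068,.2)); print(L(.48,-.31,.051,.03,f=4)); st('down')
manip.open_jaws(); L(.48,-.31,.25,.3)
# look at handle/drawer/pill/dishes
o=[]
for i,p in enumerate([(.44,-.04,.33),(.44,.08,.33)]):
    manip.reach(np.array(p),Y); im,c=snap('wrist',f'd{i}'); np.save(f'cd{i}.npy',c)
    o.append({n:(c,d[0]['xy'],round(d[0]['p'],2)) for n in['handle','pill_mid'] for d in[models.mark_of(n,'wrist')] if d})
    print({k:(np.round(v[1]),v[2]) for k,v in o[-1].items()})
for n in o[0]:
    if n in o[1]: print(n,[x if np.isscalar(x) else x.round(4) for x in tri([o[0][n][:2],o[1][n][:2]])])
st()
snap('scene','s2'); snap('top','t2')
a=np.hstack([cv2.imread('pics/d0.png')[60:,60:460],cv2.imread('pics/s2.png')[60:,60:460]]);cv2.imwrite('pics/v2.png',a)
```

```text
False
 t 15.7 tcp [ 0.5114 -0.0451  0.0366] open 0.0929 grip 0.0
clamped t 16.3 tcp [ 0.511  -0.0449  0.036 ] open 0.0575 grip 23.7
False
True
down t 19.6 tcp [ 0.4801 -0.3099  0.0544] open 0.0577 grip 25.0
{'handle': (array([300., 244.]), 0.95), 'pill_mid': (array([304., 290.]), 0.6)}
{'handle': (array([226., 246.]), 0.64), 'pill_mid': (array([240., 286.]), 0.86)}
handle [array([0.57  , 0.03  , 0.1013]), np.float64(0.0016158670267782222)]
pill_mid [array([0.6823, 0.0491, 0.0485]), np.float64(0.0034489565048323786)]
 t 23.1 tcp [0.4402 0.079  0.3299] open 0.0927 grip 0.0
```

View pics/v2.png

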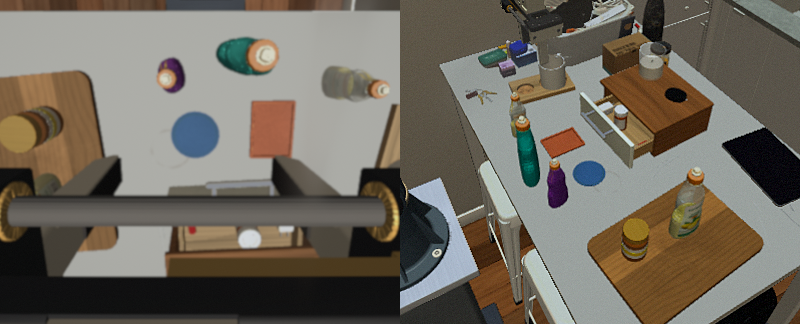

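Both now stand upright on the board, with the jar at about (635,240) in the composite, and both dishes are empty. The handle is at (0.570, 0.030, 0.101), which fits the stated height. I'll hook closed fingers behind the bar and pull.

Run:
```python
from h import *
ya=.047; u=np.array([np.cos(ya),np.sin(ya)]); R=down(np.pi/2+ya)
h=np.array([.569,.030]); manip.clamp(5)
p=h+.020*u
manip.reach(np.array([*p,.20]),R)
print('ins',L(*p,.083,.1,f=6)); st('ins')
q=p-.12*u
print('pull',L(*q,.083,.05,f=10)); st('pulled')
e=current_tcp_pos()[:2]; e2=e+.006*u
L(*e2,.083,.1); L(*e2,.22,.25)
manip.open_jaws()
o=[]
for i,p in enumerate([(.50,-.01,.30),(.50,.09,.30)]):
    manip.reach(np.array(p),Y); im,c=snap('wrist',f'e{i}'); np.save(f'ce{i}.npy',c)
    o.append({n:(c,d[0]['xy'],round(d[0]['p'],2)) for n in['handle','pill_mid'] for d in[models.mark_of(n,'wrist')] if d})
    print({k:(np.round(v[1]),v[2]) for k,v in o[-1].items()})
for n in o[0]:
    if n in o[1]: print(n,[x if np.isscalar(x) else x.round(4) for x in tri([o[0][n][:2],o[1][n][:2]])])
st()
snap('scene','s3')
a=np.hstack([cv2.imread('pics/e0.png')[60:,60:460],cv2.imread('pics/s3.png')[60:,60:460]]);cv2.imwrite('pics/v3.png',a)
```

```text
ins False
ins t 26.8 tcp [0.5894 0.0309 0.0836] open 0.0005 grip 0.0
pull False
pulled t 29.4 tcp [0.4692 0.0253 0.083 ] open -0.0001 grip 0.0
{'handle': (array([282., 216.]), 0.72), 'pill_mid': (array([291., 264.]), 0.66)}
{'handle': (array([215., 216.]), 0.73), 'pill_mid': (array([232., 267.]), 0.69)}
handle [array([0.5746, 0.0285, 0.0901]), np.float64(0.00037967869748035976)]
pill_mid [array([0.6754, 0.0484, 0.0559]), np.float64(0.0014876636941538542)]
 t 33.0 tcp [0.4999 0.0893 0.2997] open 0.0929 grip 0.0
```

View pics/v3.png

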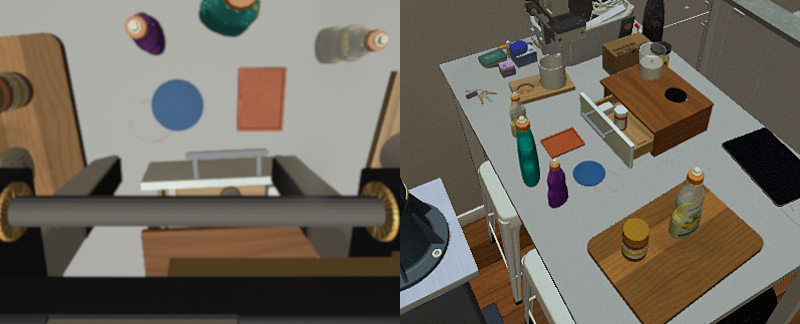

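The drawer did not move: the fingers missed the bar. I'll measure the bar itself precisely.

Run:
```python
from h import *
a=cv2.imread('pics/e0.png')[195:265,190:350];cv2.imwrite('pics/ce.png',cv2.resize(a,None,fx=5,fy=5,interpolation=cv2.INTER_NEAREST))
c=[np.load(f'ce{i}.npy',allow_pickle=True).item() for i in(0,1)]
for p in[(288,213),(288,219),(210,245),(325,243)]: print(p,[atz(c[0],p,z).round(4) for z in(.1,.125)])
e=cv2.imread('pics/e1.png')[195:265,110:310];print()
cd=np.load('cd0.npy',allow_pickle=True).item();print(atz(cd,(300,244),.1),[atz(ci,p,.1).round(4) for ci,p in zip(c,[(282,216),(215,216)])])
for ci in c:print([proj(ci,(x,.03,.1)).round() for x in(.56,.57,.58,.59)])
```

```text
(288, 213) [array([0.5671, 0.0361, 0.1   ]), array([0.5588, 0.0332, 0.125 ])]
(288, 219) [array([0.5764, 0.0364, 0.1   ]), array([0.5675, 0.0335, 0.125 ])]
(210, 245) [array([ 0.618 , -0.0807,  0.1   ]), array([ 0.6065, -0.0763,  0.125 ])]
(325, 243) [array([0.6148, 0.0933, 0.1   ]), array([0.6035, 0.0869, 0.125 ])]

[0.56914835 0.02994265 0.1       ] [array([0.5717, 0.0274, 0.1   ]), array([0.5705, 0.0299, 0.1   ])]
[array([284., 208.]), array([284., 215.]), array([284., 221.]), array([283., 228.])]
[array([215., 209.]), array([215., 216.]), array([215., 222.]), array([216., 228.])]
```

View pics/ce.png

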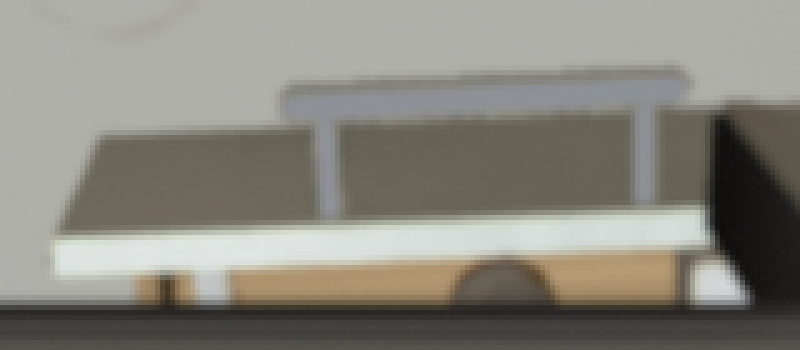

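The bar measures x≈0.569, z≈0.10, so the hook position was right. I'll retry deeper, in small steps, watching the forces.

Run:
```python
from h import *
ya=.047; u=np.array([np.cos(ya),np.sin(ya)]); R=down(np.pi/2+ya)
h=np.array([.570,.032]); manip.clamp(5)
p=h+.019*u
manip.reach(np.array([*p,.18]),R)
print('ins',L(*p,.075,.1,f=6)); manip.pause(.2); st('ins')
f0=current_ft_force()
snap('scene','p0')
for s in(.008,.016,.03):
    L(*(p-s*u),.075,.05); print(s,current_tcp_pos().round(4),(current_ft_force()-f0).round(2))
snap('scene','p1')
a=np.hstack([cv2.resize(cv2.imread(f'pics/p{i}.png')[110:240,210:340],(390,390),interpolation=cv2.INTER_CUBIC) for i in(0,1)]);cv2.imwrite('pics/v4.png',a)
```

```text
ins False
ins t 36.6 tcp [0.5892 0.0329 0.0754] open 0.0002 grip 0.0
0.008 [0.5807 0.0325 0.0751] [ 1.25 -1.33 -1.15]
0.016 [0.5727 0.0322 0.0751] [ 0.24 -0.84 -0.95]
0.03 [0.5589 0.0315 0.0751] [-0.02  0.11 -1.74]
```

View pics/v4.png

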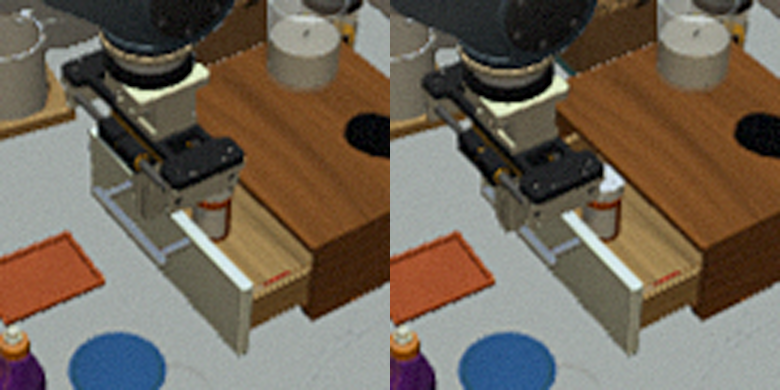

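Run:
```python
from h import *
c=optics.get_calibration('scene')
g=lambda P:((proj(c,P)-[210,110])*3).round()
print('tip0',g((.5892,.0329,.0754)),'tip1',g((.5589,.0315,.0751)),'tip1 at .1',g((.5589,.0315,.1)))
for z in(.08,.09,.1,.11): print(z,'bar',g((.570,.032,z)),g((.570,-.015,z)),g((.570,.08,z)))
for d in models.mark_of('handle','scene')[:2]: print(d['xy'],d['p'])
a=cv2.imread('pics/p1.png')[150:220,210:310];cv2.imwrite('pics/v5.png',cv2.resize(a,(800,560),interpolation=cv2.INTER_CUBIC))
```

```text
tip0 [148. 237.] tip1 [121. 249.] tip1 at .1 [120. 231.]
0.08 bar [131. 241.] [156. 273.] [106. 211.]
0.09 bar [131. 234.] [156. 265.] [106. 203.]
0.1 bar [131. 226.] [156. 257.] [105. 195.]
0.11 bar [130. 218.] [156. 250.] [105. 188.]
[253.9, 182.6] 0.64
```

View pics/v5.png

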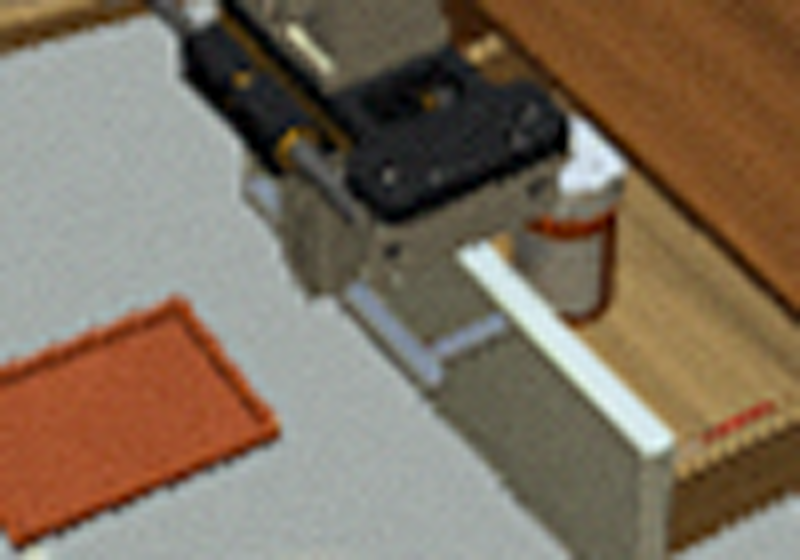

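The close-up shows the fingertips ending at z≈0.097 while the reported TCP is 0.075. The closed fingers therefore end about 22 mm above the nominal TCP, which also explains the nozzle grip. The hook passed above the bar, so I'll insert lower.

Run:
```python
from h import *
ya=.047; u=np.array([np.cos(ya),np.sin(ya)]); R=down(np.pi/2+ya)
h=np.array([.570,.032]); p=h+.019*u
c=current_tcp_pos(); L(c[0],c[1],.16,.2); L(*p,.16,.2)
print('ins',L(*p,.055,.06,f=6)); st('ins')
f0=current_ft_force(); z=current_tcp_pos()[2]
for s in(.015,.03):
    r=L(*(p-s*u),z,.05,f=12); print(r,s,current_tcp_pos().round(4),(current_ft_force()-f0).round(2))
snap('scene','p2')
for d in models.mark_of('handle','scene')[:1]: print(d['xy'],d['p'])
a=cv2.imread('pics/p2.png')[140:230,200:320];cv2.imwrite('pics/v6.png',cv2.resize(a,(800,600),interpolation=cv2.INTER_CUBIC))
```

```text
ins False
ins t 40.6 tcp [0.5892 0.0329 0.0553] open 0.0006 grip 0.0
False 0.015 [0.5738 0.0322 0.0554] [ 1.13 -0.2   1.13]
False 0.03 [0.5587 0.0315 0.0553] [0.39 0.78 0.92]
[244.4, 184.3] 0.94
```

View pics/v6.png

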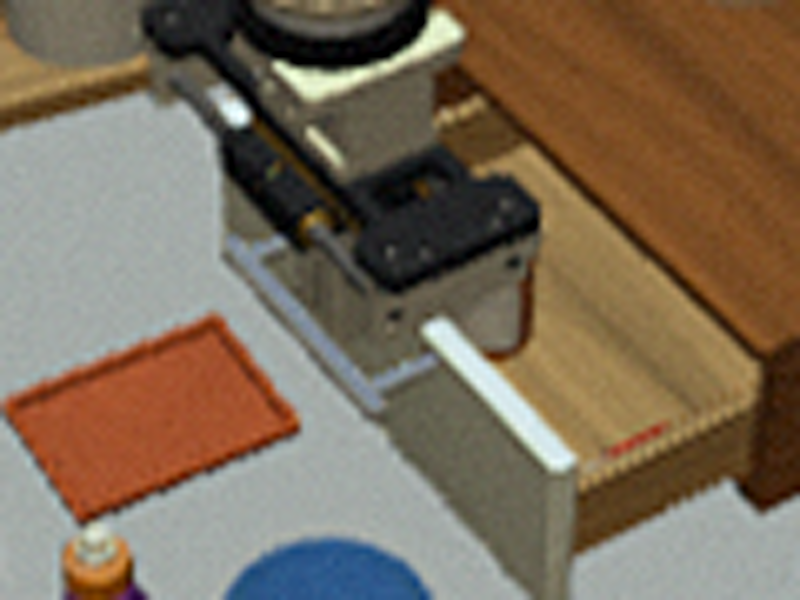

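The drawer is moving now, with the bar hooked. I'll pull it out to the stop, then look at the pill bottle.

Run:
```python
from h import *
ya=.047; u=np.array([np.cos(ya),np.sin(ya)])
p=np.array([.570,.032])+.019*u
print(L(*(p-.125*u),.055,.05,f=10)); st('pulled'); e=current_tcp_pos()[:2]+.006*u
L(*e,.055,.08); L(*e,.20,.25); manip.open_jaws()
o=[]
for i,q in enumerate([(.46,-.01,.30),(.46,.08,.30)]):
    manip.reach(np.array(q),Y); im,c=snap('wrist',f'f{i}'); np.save(f'cf{i}.npy',c)
    o.append({n:(c,d[0]['xy'],round(d[0]['p'],2)) for n in['handle','pill_mid'] for d in[models.mark_of(n,'wrist')] if d})
    print({k:(np.round(v[1]),v[2]) for k,v in o[-1].items()})
for n in o[0]:
    if n in o[1]: print(n,[x if np.isscalar(x) else x.round(4) for x in tri([o[0][n][:2],o[1][n][:2]])])
o=[]
for i,q in enumerate([(.46,.38,.30),(.43,.33,.30)]):
    manip.reach(np.array(q),Y); im,c=snap('wrist',f'r{i}'); np.save(f'cr{i}.npy',c)
    o.append({n:(c,d[0]['xy'],round(d[0]['p'],2)) for n in['recess','mug_mid'] for d in[models.mark_of(n,'wrist')] if d})
    print({k:(np.round(v[1]),v[2]) for k,v in o[-1].items()},{k:atz(v[0],v[1],.006 if k=='recess' else .052).round(4) for k,v in o[-1].items()})
for n in o[0]:
    if n in o[1]: print(n,[x if np.isscalar(x) else x.round(4) for x in tri([o[0][n][:2],o[1][n][:2]])])
st()
a=np.hstack([cv2.imread('pics/f0.png')[60:,60:460],cv2.imread('pics/r0.png')[60:,60:460]]);cv2.imwrite('pics/v7.png',a)
```

```text
True
pulled t 42.7 tcp [0.5065 0.0289 0.0555] open 0.0005 grip 1.7
{'handle': (array([285., 194.]), 0.59), 'pill_mid': (array([288., 243.]), 0.68)}
{}
{'recess': (array([256., 180.]), 0.88), 'mug_mid': (array([249., 244.]), 0.94)} {'recess': array([0.4975, 0.3781, 0.006 ]), 'mug_mid': array([0.5988, 0.3654, 0.052 ])}
{'recess': (array([282., 200.]), 0.82), 'mug_mid': (array([277., 261.]), 0.76)} {'recess': array([0.5038, 0.375 , 0.006 ]), 'mug_mid': array([0.5996, 0.3641, 0.052 ])}
recess [array([0.4982, 0.3761, 0.0158]), np.float64(0.003389341285673354)]
mug_mid [array([0.6021, 0.3649, 0.046 ]), np.float64(0.0006278628724834864)]
 t 48.2 tcp [0.4305 0.3303 0.3001] open 0.0931 grip 0.0
```

View pics/v7.png

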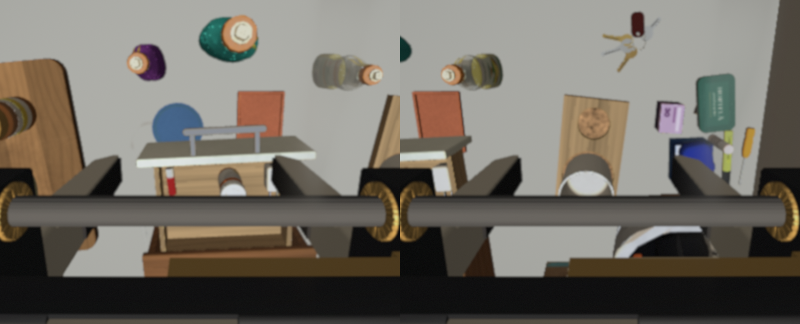

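The drawer is out, with the pill bottle's white cap at about (292,245) full-size and the battery and charger well to its sides. The tray's cork recess is near (254,183). I'll take one unobstructed look at the pill bottle and refine the recess.

Run:
```python
from h import *
cf=np.load('cf0.npy',allow_pickle=True).item();print('handle',atz(cf,(285,194),.1))
pp=[]
for i,q in enumerate([(.41,.0,.30),(.41,.09,.30)]):
    manip.reach(np.array(q),Y); im,c=snap('wrist',f'g{i}')
    hs=cv2.cvtColor(im,cv2.COLOR_RGB2HSV)
    for d in models.cut_out('pill_mid','wrist')[:1]:
        m=d['mask']; w=m&(hs[:,:,1]<60)&(hs[:,:,2]>150)
        n,l,s,ce=cv2.connectedComponentsWithStats(w.astype(np.uint8)); k=1+np.argmax(s[1:,4]) 
        print(d['p'],d['box'],s[k],ce[k],atz(c,ce[k],.1).round(4)); pp.append((c,ce[k]))
    for d in models.mark_of('pill_mid','wrist')[:1]: print('mark',d['xy'],atz(c,d['xy'],.066).round(4))
if len(pp)==2: print(tri(pp))
st()
rows=[]
for i,(x,y) in enumerate([(254,183),(282,200)]):
    im=cv2.imread(f'pics/r{i}.png');rows.append(cv2.resize(im[y-25:y+25,x-25:x+25],(390,390),interpolation=cv2.INTER_CUBIC))
    c=np.load(f'cr{i}.npy',allow_pickle=True).item()
    for P in[(.50,.375),(.505,.375),(.5,.38)]: print(i,P,((proj(c,(*P,.006))-[x-25,y-25])*7.8).round())
g=cv2.resize(cv2.imread('pics/g0.png')[190:270,230:350],(390,390))
cv2.imwrite('pics/v8.png',np.hstack(rows))
```

```text
handle [0.49798532 0.03121679 0.1       ]
0.75 [283.6, 290.8, 23.6, 10.6] [274 287  23   9 161] [284.46583851 290.40993789] [0.6055 0.045  0.1   ]
mark [286.6, 270.1] [0.5892 0.0514 0.066 ]
0.6 [228.6, 291.4, 21.1, 8.3] [217 287  23  10 183] [227.86338798 290.79234973] [0.6057 0.0462 0.1   ]
(array([0.60914478, 0.04563205, 0.0945745 ]), np.float64(0.00010869428484881795))
 t 50.2 tcp [0.4101 0.0894 0.3   ] open 0.093 grip 0.0
0 (0.5, 0.375) [198. 183.]
0 (0.505, 0.375) [198. 205.]
0 (0.5, 0.38) [220. 183.]
1 (0.5, 0.375) [195. 178.]
1 (0.505, 0.375) [195. 199.]
1 (0.5, 0.38) [217. 178.]
```

View pics/v8.png

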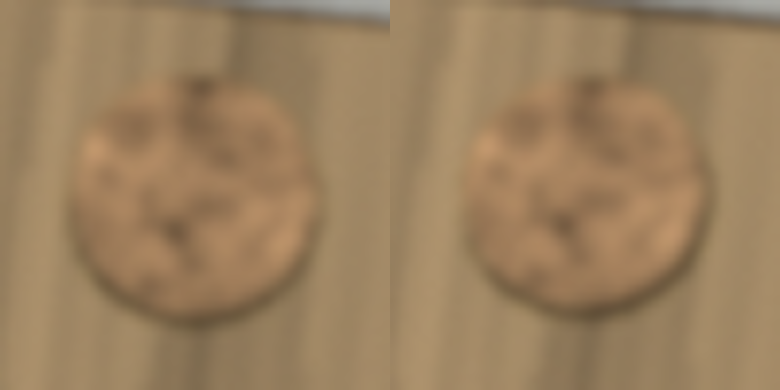

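The recess is centred at about (0.502, 0.375). The mug is then 98.5 mm away, against 98 mm stated. The gripper partly hid the pill cap, so I'll look once more from x=0.50.

```bash
cat > pill.py <<'E'
from h import *
manip.reach(np.array([.50,.045,.30]),Y); im,c=snap('wrist','k0')
x,y=[int(v) for v in proj(c,(.60,.046,.1))]; print('ref',x,y,'px/mm',(proj(c,(.61,.046,.102))-proj(c,(.60,.046,.102)))/10)
hs=cv2.cvtColor(im,cv2.COLOR_RGB2HSV); w=((hs[:,:,1]<50)&(hs[:,:,2]>150)).astype(np.uint8)
n,l,s,ce=cv2.connectedComponentsWithStats(w)
for k in range(1,n):
    if s[k,4]>30 and abs(ce[k][0]-x)<40 and abs(ce[k][1]-y)<40: print(s[k],ce[k],atz(c,ce[k],.10).round(4))
for d in models.mark_of('pill_mid','wrist')[:1]: print('mark',d['xy'],d['p'],atz(c,d['xy'],.066).round(4))
st()
cv2.imwrite('pics/v9.png',cv2.resize(cv2.cvtColor(im,cv2.COLOR_RGB2BGR)[y-40:y+40,x-50:x+50],(750,600),interpolation=cv2.INTER_CUBIC))
E
python3 pill.py
```

```text
ref 257 234 px/mm [5.39571177e-04 6.23392233e-01]
[245 219  27  25 543] [257.72007366 230.97421731] [0.5945 0.0457 0.1   ]
mark [258.4, 222.9] 0.89 [0.5943 0.0469 0.066 ]
 t 50.8 tcp [0.4995 0.0449 0.3001] open 0.0925 grip 0.0
```

View pics/v9.png

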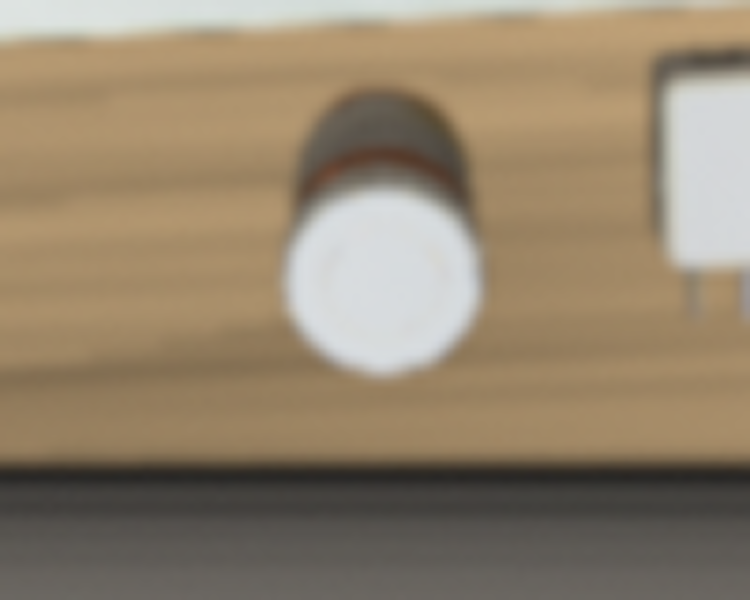

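The pill bottle is at (0.595, 0.046), cap at (382,280) in the crop, and the charger is far enough to the right. Grasp and place.

Run:
```python
from h import *
x,y=.595,.043
manip.reach(np.array([x,y,.20]),Y)
print('dn',L(x,y,.055,.12,f=5)); st(); z0=current_tcp_pos()[2]
manip.clamp(12); st('clamped')
L(x,y,.21,.2); st('up')
rx,ry=.502,.375
L(rx,ry,.21,.3); L(rx,ry,.045+z0-.055,.2)
print('place',L(rx,ry,.027+z0-.055,.02,f=3)); st()
manip.open_jaws(); L(rx,ry,.22,.25); L(.44,.35,.30,.3)
im,c=snap('wrist','m0')
for n,z in(('pill_mid',.042),('recess',.006),('mug_mid',.052)):
    for d in models.mark_of(n,'wrist')[:1]: print(n,d['xy'],round(d['p'],2),atz(c,d['xy'],z).round(4))
st()
X,Yp=[int(v) for v in proj(c,(.52,.375,.05))]
cv2.imwrite('pics/v10.png',cv2.resize(cv2.cvtColor(im,cv2.COLOR_RGB2BGR)[Yp-60:Yp+60,X-80:X+80],(800,600),interpolation=cv2.INTER_CUBIC))
```

```text
dn False
 t 52.8 tcp [0.5955 0.043  0.0557] open 0.0932 grip 0.0
clamped t 53.7 tcp [0.595 0.043 0.055] open 0.0387 grip 12.0
up t 54.6 tcp [0.5944 0.043  0.2088] open 0.0386 grip 12.0
place True
 t 57.6 tcp [0.5021 0.3753 0.0307] open 0.0386 grip 12.0
pill_mid [40.2, 196.0] 0.71 [ 0.4956 -0.0105  0.042 ]
recess [270.5, 195.3] 0.71 [0.5036 0.3746 0.006 ]
mug_mid [265.3, 254.3] 0.67 [0.5955 0.3647 0.052 ]
 t 60.2 tcp [0.44   0.3498 0.2982] open 0.0928 grip 0.0
```

View pics/v10.png

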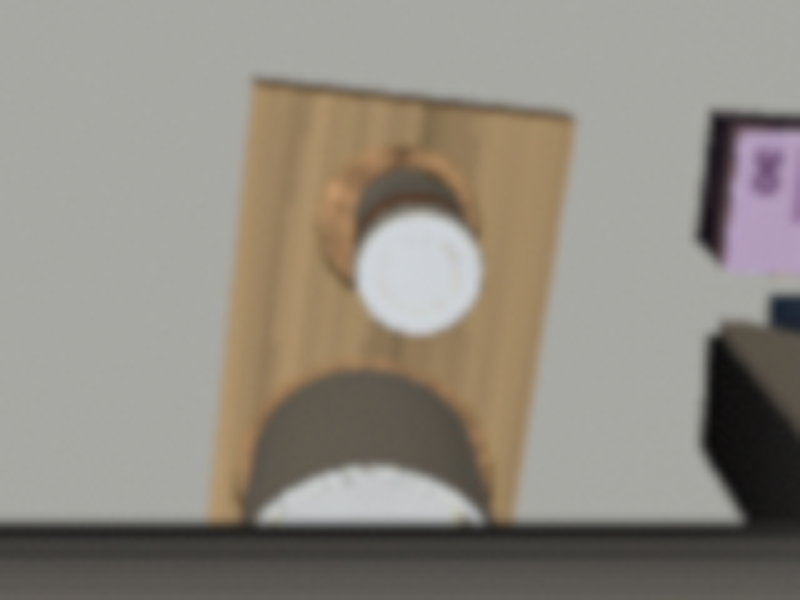

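The pill bottle is upright in the cork recess, and contact came at the expected height. The mug is unmoved. Next, shut the drawer by pushing its front from behind the bar, the spot already proven clear.

Run:
```python
from h import *
ya=.047; u=np.array([np.cos(ya),np.sin(ya)]); R=down(np.pi/2+ya)
p=np.array([.5105,.0289]); manip.clamp(5)
L(.47,.2,.30,.4); manip.reach(np.array([*p,.20]),R)
print('ins',L(*p,.055,.1,f=5)); st('ins')
print('push',L(*(p+.18*u),.055,.07,f=12)); st('pushed'); e=current_tcp_pos()[:2]-.006*u
L(*e,.055,.08); L(*e,.22,.25)
manip.open_jaws(); st()
L(.50,-.31,.30,.4)
im,c=snap('scene','n0')
for n in('jar_mid','bottle_mid'):
    for d in models.mark_of(n,'scene')[:4]: print(n,np.round(d['xy'],1),round(d['p'],2),atz(c,d['xy'],.0695 if n[0]=='j' else .135).round(3))
cv2.imwrite('pics/v11.png',im[:,:,::-1])
```

```text
ins False
ins t 64.6 tcp [0.5109 0.0289 0.0555] open 0.0006 grip 0.0
push True
pushed t 66.6 tcp [0.666  0.0363 0.0543] open 0.0007 grip 0.0
 t 69.1 tcp [0.66   0.0361 0.22  ] open 0.0932 grip 0.0
jar_mid [294.  301.9] 0.81 [ 0.478 -0.314  0.07 ]
jar_mid [274.6 173.8] 0.53 [0.663 0.07  0.07 ]
bottle_mid [188.1 210. ] 0.93 [0.366 0.007 0.135]
bottle_mid [350.8 261. ] 0.63 [ 0.621 -0.322  0.135]
bottle_mid [217.3 239.7] 0.61 [ 0.387 -0.115  0.135]
```

View pics/v11.png

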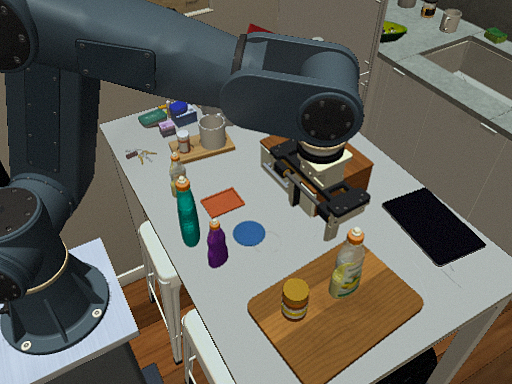

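Both stand upright on the board, with the jar at (294,302), the bottle at (350,261), and the dishes clear. I'll refine the dish centres from the unobstructed pictures already saved, then return the jar.

```bash
cat > dish.py <<'E'
from h import *
B=[];T=[]
for n,cn in(('d0','cd0'),('d1','cd1'),('e0','ce0'),('e1','ce1')):
    im=cv2.imread(f'pics/{n}.png');c=np.load(cn+'.npy',allow_pickle=True).item()
    H,S,V=[x.astype(int) for x in cv2.split(cv2.cvtColor(im,cv2.COLOR_BGR2HSV))]
    for m,XY,k in(((H>98)&(H<118)&(S>110)&(V>70),(.511,-.044),'b'),((H<12)&(S>120)&(V>90),(.501,.101),'t')):
        nn,l,s,ce=cv2.connectedComponentsWithStats(m.astype(np.uint8))
        for i in range(1,nn):
            if s[i,4]>300 and np.linalg.norm(atz(c,ce[i],.008)[:2]-XY)<.04:
                q=cv2.findContours((l==i).astype(np.uint8),0,1)[0][0][:,0]
                P=np.array([atz(c,p,.008)[:2] for p in q],np.float32)
                print(n,k,np.round(cv2.minEnclosingCircle(P)[0],4) if k=='b' else cv2.minAreaRect(P), np.round(atz(c,ce[i],.006)[:2],4))
E
python3 dish.py
python3 - <<'E'
from h import *
st()
x,y=.48,-.31; dx,dy=.511,-.0445
manip.reach(np.array([x,y,.22]),Y); L(x,y,.0544,.15,f=8); st(); manip.clamp(25); st('cl')
L(x,y,.22,.25); L(dx,dy,.22,.3); L(dx,dy,.05,.2)
print(L(dx,dy,.032,.02,f=4)); st('down')
manip.open_jaws(); L(dx,dy,.22,.25); L(.62,-.32,.32,.4); st()
E
```

```text
d0 b [ 0.5106 -0.044 ] [ 0.5103 -0.044 ]
d0 t ((0.5017005205154419, 0.10031911730766296), (0.10644999146461487, 0.07731742411851883), 0.08068590611219406) [0.4991 0.1008]
d1 b [ 0.5106 -0.0447] [ 0.5104 -0.0451]
d1 t ((0.49998825788497925, 0.10083021968603134), (0.10630445182323456, 0.07725787162780762), 0.07336537539958954) [0.4992 0.1011]
e0 b [ 0.5106 -0.0441] [ 0.5098 -0.0442]
e0 t ((0.5002080798149109, 0.10054604709148407), (0.105817049741745, 0.07759487628936768), 0.0358382984995842) [0.4988 0.101 ]
e1 b [ 0.5103 -0.0446] [ 0.5098 -0.0451]
e1 t ((0.5005028247833252, 0.10088994354009628), (0.10571027547121048, 0.07751485705375671), 0.12195413559675217) [0.4989 0.1011]
 t 70.4 tcp [ 0.5006 -0.3086  0.2997] open 0.0932 grip 0.0
 t 72.1 tcp [ 0.4805 -0.3104  0.0553] open 0.0927 grip 0.0
cl t 72.7 tcp [ 0.48   -0.3099  0.0544] open 0.0581 grip 23.2
True
down t 76.3 tcp [ 0.5109 -0.0444  0.0355] open 0.0577 grip 25.0
 t 79.0 tcp [ 0.6197 -0.3194  0.3189] open 0.0932 grip 0.0
```

Run:
```python
from h import *
x,y=.62,-.32; dx,dy=.500,.101
L(x,y,.2105,.15,f=8); st(); manip.clamp(25); st('cl')
L(x,y,.345,.25); L(dx,dy,.345,.3); L(dx,dy,.208,.2)
print(L(dx,dy,.187,.02,f=4)); st('down')
manip.open_jaws(); L(dx,dy,.34,.25); 
manip.reach(np.array([.30,.30,.42]),Y); st()
for k in('scene','top'):
    im,c=snap(k,'z'+k)
    for n,z in(('jar_mid',.05),('bottle_mid',.116),('pill_mid',.042),('handle',.1),('mug_mid',.052)):
        print(k,n,[(atz(c,d['xy'],z).round(3)[:2],round(d['p'],2)) for d in models.mark_of(n,k)[:4]])
a=cv2.imread('pics/zscene.png')[90:290,100:400];b=cv2.imread('pics/ztop.png')[60:270,130:430]
cv2.imwrite('pics/v12.png',np.hstack([cv2.resize(a,(400,280)),cv2.resize(b,(400,280))]))
```

```text
t 79.8 tcp [ 0.6204 -0.32    0.2118] open 0.093 grip 0.0
cl t 81.0 tcp [ 0.62   -0.32    0.2105] open 0.0179 grip 25.0
True
down t 84.9 tcp [0.5003 0.101  0.1918] open 0.0177 grip 25.0
 t 88.0 tcp [0.3005 0.2996 0.4192] open 0.0932 grip 0.0
scene jar_mid [(array([ 0.518, -0.039]), 0.79), (array([0.594, 0.362]), 0.34)]
scene bottle_mid [(array([0.364, 0.031]), 0.97), (array([0.505, 0.105]), 0.92), (array([ 0.391, -0.1  ]), 0.92), (array([0.399, 0.169]), 0.7)]
scene pill_mid [(array([0.498, 0.377]), 0.69)]
scene handle [(array([0.643, 0.04 ]), 0.71)]
scene mug_mid [(array([0.588, 0.361]), 0.71)]
top jar_mid [(array([ 0.511, -0.041]), 0.61)]
top bottle_mid [(array([0.497, 0.083]), 0.7), (array([0.382, 0.028]), 0.68), (array([0.5  , 0.096]), 0.65), (array([0.411, 0.192]), 0.59)]
top pill_mid [(array([0.505, 0.38 ]), 0.71)]
top handle [(array([0.64 , 0.029]), 0.94), (array([0.502, 0.097]), 0.18)]
top mug_mid [(array([0.602, 0.357]), 0.83)]
```

View pics/v12.png

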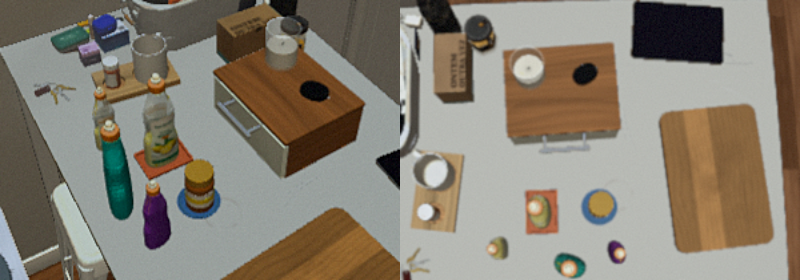

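The final views show all the required states:
- The drawer front is flush with the unit. The push ended on the hard stop, with 159.5 mm between the two stops including hook slack.
- The jar is in the blue dish and the bottle in the terracotta dish.
- The pill bottle is beside the mug, everything is upright, and the arm is clear.

```bash
python3 -c "
from h import *
manip.pause(.5); print(workorder.hand_in()); st()"
```

```text
the job is handed in; nothing more can be done
None
the job is handed in; nothing more can be done
```

I handed the job in after about 89 s of robot time: the pill bottle stands in the tray recess, the drawer is shut, the jar and squeeze bottle are back in their dishes and the mug looks unmoved, though the hand-in call gave no verdict.

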